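# Hang the orange divider on the roll rack

### The job

Take the orange divider out of its lane in the blue tray, stand it on its legs on the green mat and let go, then take it again the other way round (across the legs, since the rolls leave no finger room at its ends) and lower it astride the rack's bar into the gap between the yellow and the brown roll, holding it until it sits on the bar. Leave it hanging there, and do not disturb the grey divider or the loose things on the bench.

Things in the scene. Friction and masses are not known exactly. Their poses are not given: they have to be found in the camera images.
- divider: Orange plastic divider, an upside-down U on two legs: 46 across the legs (x), 50 long (y, along the tunnel between the legs), 63 high; solid crown 18 thick (white patch on top), legs 6 thick, 45 long, tunnel 34 wide, open at both ends. About 90 g. Origin: centre of its underside (feet). Same after a half turn. Starts in one of the tray's lanes, y along it
- grey_divider: Grey plastic divider, an upside-down U on two legs: 46 across the legs (x), 50 long (y, along the tunnel between the legs), 63 high; solid crown 18 thick (white patch on top), legs 6 thick, 45 long, tunnel 34 wide, open at both ends. About 90 g. Origin: centre of its underside (feet). Same after a half turn. Stands in the other lane and stays there
- tray: Blue tray, fixed, 136 (x) x 160 (y), floor 5 thick. Two lanes along y, centred at x = -33.5 and +33.5 mm, 56 wide, between walls 66 high, nearly as high as the dividers in it (top at 68): fingers fit only before and behind a divider along the lane, not beside its legs. End lips 18 high. Origin: centre of its underside
- mat: Green rectangular mat, fixed, 150 (its x) x 170 (its y) x 3 thick, flat on the bench. Origin at the centre of its underside
- rack: Blue roll rack, fixed: base 140 (x) x 400 (y) x 12, end posts 202 high at y = -178, +178 mm, round bar of diameter 24 along y, 170 above the bench. Rolls at y = -114, 0, +114 mm leave gaps 64 wide centred at y = -57 and +57 mm. Brown is always in the middle, yellow and white at the ends either way round. Origin: centre of its underside
- bar (a point): Middle of the bar on its centre line, 170 above the bench; axes as the rack's (y along the bar). A divider astride the bar has its feet (origin) 33 mm below this height and its top 30 mm above
- roll_yellow: Yellow tape roll hanging on the rack's bar, fixed: outside diameter 150, bore 76, 48 wide along the bar. Origin at the centre of the roll, 26 mm below the bar's centre line; its y axis runs along the bar. Its top stands 49 mm above the bar's centre line
- roll_brown: Brown (cardboard-coloured) tape roll hanging on the rack's bar, fixed: outside diameter 150, bore 76, 48 wide along the bar. Origin at the centre of the roll, 26 mm below the bar's centre line; its y axis runs along the bar. Its top stands 49 mm above the bar's centre line
- roll_white: White tape roll hanging on the rack's bar, fixed: outside diameter 150, bore 76, 48 wide along the bar. Origin at the centre of the roll, 26 mm below the bar's centre line; its y axis runs along the bar. Its top stands 49 mm above the bar's centre line
- tape: Bystander: amber adhesive-tape ring lying flat, outside diameter 100, bore 76, 24 high. Origin at its underside
- core: Bystander: empty cardboard core tube standing on end, diameter 86, 90 high. Origin at its underside
- cleaner: Bystander: white bottle with a green label and a blue cap, diameter 60, 160 high. Origin at its underside
- carton: Bystander: small closed cardboard carton, 90 x 120, 60 high. Origin at its underside
- screwdriver: Bystander: screwdriver lying flat, 170 long. Origin at its underside

How it is judged:
By the outcome, as a careful person would: the job done as asked, in the order asked, and still so for the second after the job is handed in, with the robot touching nothing.
It also fails if it takes over 64 s, if anything falls off the work surface, if the arm or the gripper's body presses on something with over 40 N, if the wrist force passes 120 N, or if a joint passes its speed limit or range.

### The arm

A 6-joint arm with a two-finger parallel gripper is mounted at the origin on the work surface. World frame = base frame: x ahead of the robot, y to its left, z up, the work surface at z = 0. Lengths are in mm, angles in rad, forces in N, time in s.
With the tool pointing down it reaches from about 350 to 975 mm from the base axis. Payload 17.4 kg.
Tool frame: the origin (TCP) lies between the finger pads; the fingertips stand 11 mm ahead of it and the grasp point (between the pads) lies 8 mm behind it; z points along the fingers, y is the line along which they close (so a half turn about z gives the same grasp; the last joint's range is limited). The gripper opens to 85 mm and grips with 20 to 120 N. Pads are 22 mm wide; open, the fingers measure 114 mm over their backs; the gripper's body (76 mm by 85 mm) begins 54 mm behind the grasp point. The pads swing forward as they close: fully open they stand 13 mm farther back than shut.
Start: joints at [-1.292, 0.116, 1.442, -0, 1.584, -0.038], TCP at [210.272, -641.419, 219.403] pointing down, gripper open.
Joint ranges: [-2.83, 2.83], [-0.83, 2.19], [0.07, 2.5], [-1.14, 4.28], [0.01, 3], [-2.97, 2.97]. Speed limits (rad/s): [1.89, 1.89, 2.22, 3.14, 3.14, 3.14].

### API

Orientations are given as a rotation vector (axis times angle).
In Python, from plant import sensors, get_image, get_calibration, order, search_frame, silhouettes, pinpoint gives the robot as it stands. The module is installed in compiled form; this text tells all that it offers.
- The arm moves only by the tool carry_out, never from a script. Its argument "deltas" is a list of rows, each an object with "jaw": the opening in per cent of the stroke, from 0 (shut) to 100 (fully open); "dp": the shift along the world's x, y, z in mm, a list of three; "twist": the turn about the world's z in degrees. A call has 1 to 5 rows; each row is the pose to reach, as a shift and turn from the pose commanded when the call began; what a row does not reach only later rows make up. A row lasts 1/12 s, in which the tool goes at most 41.7 mm and 7.16 degrees, less where a joint would pass 70% of its speed; a pose out of reach is approached as far as the arm can. A call with a gripper value outside its range is refused whole. The fingers move at their own pace and stop on an object; "newtons" is the grip in N (left out, the last holds). Time passes only in rows, so rows that repeat a pose let the fingers close. It gives the time, the measured TCP pose, the force, the opening and the grip force at its end, in the units of the state.
- sensors.state(): the state, without advancing time (a new reading comes with each control period).
- get_image(name): name is "side" or "top"; returns the picture (400x640x3 uint8, red, green, blue); there is no depth.
- get_calibration(name): a dict with "intrinsics" (3x3 intrinsics, pixels), "dist_coeffs" ([k1, k2, p1, p2, k3] as OpenCV has them; the pictures are not rectified), "view" (4x4, takes a point from world to camera coordinates). Camera axes: x right, y up, looking along -z (the intrinsics and any distortion apply to the point x, -y, -z); pixel columns grow to the right and rows downward; lengths in mm; the calibration is good to about 2 mm. A picture is of the moment at which its call begins. get_calibration takes no time and is no camera call.
- order.hand_in(): hands the job in; it is judged then, once.
Trained networks look in the newest picture that a camera, given by its name, has taken for a name from the list of things; names that differ only in an ending like _2 or _b are one class to them, and where a whole thing is asked for, a point or a joint stands for the part that bears it (a point fixed in the world has none). Each returns a list of dicts, best first, with "p" (0 to 1); they miss things now and then, are a little off and sometimes report something else, mostly with a low value. They report only what shows in the picture. A call takes as long as a camera call.
- search_frame(camera, target): "position" ([x, y, z] in mm, in the coordinates of the camera as it stood for that picture, good to about 4 mm: the middle of the surface that is visible of it).
- silhouettes(camera, target): "region" (400x640 bool, what is visible of it).
- pinpoint(camera, target): "position" ([x, y, z] in mm, in the coordinates of the camera as it stood for that picture, good to about 4 mm: a listed point, or the origin of a listed thing).
The state is a dict: "t": time; "qpos": joint angles; "qvel": joint speeds; "joint_efforts": joint torques, N m; "position": TCP position; "orientation": TCP orientation; "force": force on the tool from outside, world axes, zero at the start; "torque": the same for the moment, N m; "finger_gap": finger opening in mm; "grip_force": force on a finger pad.
Only numpy, scipy, OpenCV 4.12 (cv2) and the standard library are available. Lean on these libraries where they do the work, as an engineer would, in place of code of your own. Each camera call takes 0.05 s, during which the arm holds its last target. There are 200 camera calls.

## Working session

There is one attempt and no reset: what is moved stays moved. The work goes in short steps, Python scripts to look and compute and a tool call to move; the robot and the scene stay as the last step left them, time stands still between calls to the robot, and variables do not carry over. Pictures are saved under pics/ and viewed, at most 10 in all, crops included, and the job is handed in when it is done.

Besides the shell and the picture viewer there is one more tool, called after ">>>" as a command line: name --argument value ..., lists and objects as JSON in quotes. carry_out: Moves the arm, as the interface text tells. Its arguments: {"type":"object","properties":{"deltas":{"type":"array","items":{"type":"object","properties":{"jaw":{"type":"number"},"dp":{"type":"array","items":{"type":"number"}},"twist":{"type":"number"}}}},"newtons":{"type":"number"}},"required":["deltas"]}

```bash
mkdir -p pics
cat > h.py <<'E'
import numpy as np, cv2
from plant import sensors, get_image, get_calibration, order, search_frame, silhouettes, pinpoint
def c2w(cam,p):
    V=np.array(get_calibration(cam)["view"]); return (np.linalg.inv(V)@np.r_[p,1])[:3]
def ray(cam,uv):
    c=get_calibration(cam);V=np.linalg.inv(np.array(c["view"]))
    n=cv2.undistortPoints(np.array(uv,float).reshape(-1,1,2),np.array(c["intrinsics"]),np.array(c["dist_coeffs"])).reshape(-1,2)
    d=np.c_[n[:,0],-n[:,1],-np.ones(len(n))]@V[:3,:3].T
    return V[:3,3],d
def onz(cam,uv,z):
    o,d=ray(cam,uv); return o+d*((z-o[2])/d[:,2])[:,None]
def proj(cam,P):
    c=get_calibration(cam);V=np.array(c["view"]);P=np.atleast_2d(P)
    q=P@V[:3,:3].T+V[:3,3]; q=q*[1,-1,-1]
    return cv2.projectPoints(q,np.zeros(3),np.zeros(3),np.array(c["intrinsics"]),np.array(c["dist_coeffs"]))[0].reshape(-1,2)
def save(cam,n): 
    im=get_image(cam); cv2.imwrite("pics/"+n,im[:,:,::-1]); return im
E
python3 - <<'E'
from h import *
np.set_printoptions(precision=1,suppress=True)
for c in("side","top"):
    save(c,c+"0.png"); cal=get_calibration(c); print(c,np.linalg.inv(np.array(cal["view"]))[:3,3])
    for t in("divider","grey_divider","tray","mat","rack","bar","roll_yellow","roll_brown","roll_white"):
        try: print(t,[(round(r["p"],2),c2w(c,r["position"])) for r in pinpoint(c,t)[:2]])
        except Exception as e: print(t,e)
print(sensors.state())
E
```

```text
side [425.  683.7 962.5]
divider [(0.66, array([ 442.9, -343.3,    7.6]))]
grey_divider [(0.65, array([ 506. , -338.6,    2.4]))]
tray [(0.72, array([ 472.5, -337.2,   -0.4]))]
mat [(0.63, array([ 472.9, -334.2,   -0.4])), (0.56, array([470.9, -54.9,   1.4]))]
rack [(0.55, array([544.1, 235. ,   0.5]))]
bar [(0.57, array([538.6, 231.7, 171.1]))]
roll_yellow [(0.58, array([496.1, 345.6, 142.3])), (0.21, array([540.6, 234.6,   0.4]))]
roll_brown [(0.62, array([540. , 229.6, 141.4]))]
roll_white [(0.59, array([577.9, 124.8, 144.4]))]
top [ 412.4    2.4 1161.8]
divider [(0.74, array([ 440.2, -343.5,    8.7]))]
grey_divider [(0.73, array([ 504.2, -336.5,    5. ])), (0.21, array([ 683.1, -117.3,   -1.5]))]
tray [(0.64, array([ 477.8, -335.8,    1.2]))]
mat [(0.83, array([473. , -53.7,  -1.7]))]
rack [(0.74, array([537.6, 238.5,  -1.9])), (0.72, array([ 505.2, -334.9,    2. ]))]
bar [(0.85, array([541.9, 235.3, 170.9]))]
roll_yellow [(0.96, array([504.9, 342.6, 141.8]))]
roll_brown [(0.59, array([536.1, 232. , 142. ]))]
roll_white [(0.95, array([579.7, 128.8, 146.1]))]
{'t': 1.0, 'qpos': array([-1.3,  0.1,  1.4,  0. ,  1.6, -0. ]), 'qvel': array([-0., -0., -0.,  0.,  0., -0.]), 'joint_efforts': array([ -0. , -73.2, -63.3,  -0. ,   0. ,   0. ]), 'position': array([ 210.3, -641.4,  219.4]), 'orientation': array([3.1, 0.5, 0. ]), 'force': array([ 0.3, -0.3,  0.2]), 'torque': array([-0.,  0., -0.]), 'grip_force': 0.0, 'finger_gap': 85.51193119870247}
```

View pics/top0.png

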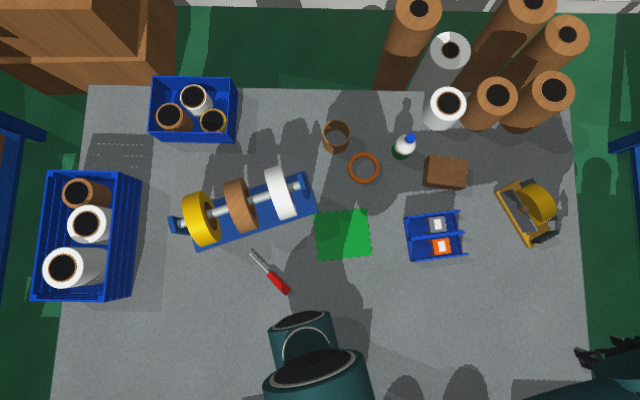

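View pics/side0.png

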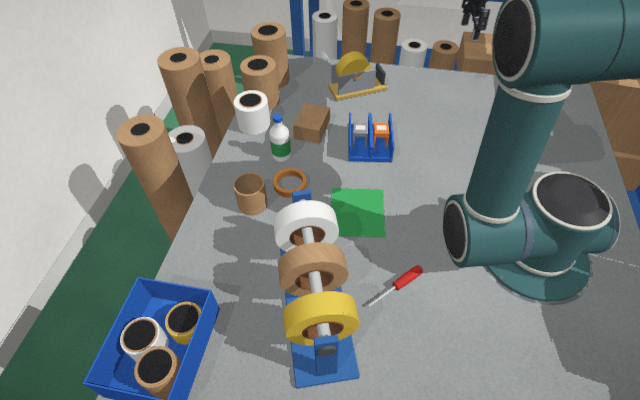

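The top view shows orange at about (441,246) and grey at (437,225) in the tray, the mat at (343,234), and the rack from yellow (200,220) to white (280,193). The side view agrees. Next I'll check the estimated poses by overlaying the models.

```bash
cat >> h.py <<'E'
def Rz(a): c,s=np.cos(a),np.sin(a); return np.array([[c,-s,0],[s,c,0],[0,0,1]])
def boxpts(w,l,z0,z1): return np.array([[sx*w/2,sy*l/2,z] for z in(z0,z1) for sx,sy in((-1,-1),(1,-1),(1,1),(-1,1))])
def cyl(r,w,zc,y0,n=48):
    t=np.linspace(0,2*np.pi,n,endpoint=False)
    return np.vstack([np.c_[r*np.cos(t),np.full(n,y0+s*w/2),zc+r*np.sin(t)] for s in(-1,1)])
def place(P,x,y,a,z=0): return P@Rz(a).T+[x,y,z]
def hullmask(cam,P):
    m=np.zeros((400,640),np.uint8); h=cv2.convexHull(proj(cam,P).astype(np.float32))
    cv2.fillConvexPoly(m,np.round(h*16).astype(np.int32),1,shift=4); return m>0
def crop(im,u,v,w,h,s): return cv2.resize(im[v:v+h,u:u+w],None,fx=s,fy=s,interpolation=cv2.INTER_NEAREST)
def poly(im,uv,col,s=1,off=(0,0)):
    cv2.polylines(im,[np.round((np.asarray(uv)-off+.5)*s).astype(np.int32)],True,col,1)
E
python3 - <<'E'
from h import *
from scipy.optimize import minimize
np.set_printoptions(precision=4,suppress=True)
S={}
for c in("top","side"):
    get_image(c)
    for t in("roll_yellow","roll_brown","roll_white","divider","grey_divider"):
        r=silhouettes(c,t)
        if r: S[c,t]=r[0]["region"]; print(c,t,r[0]["p"],S[c,t].sum())
np.savez("sil.npz",**{a+"|"+b:v for (a,b),v in S.items()})
def iou(a,b): return (a&b).sum()/max((a|b).sum(),1)
def f(p,cams=("top","side")):
    s=0
    for sg,n in((1,"roll_yellow"),(-1,"roll_white"),(0,"roll_brown")):
        for c in cams:
            if (c,n) in S and not(n=="roll_brown" and c=="side"):
                s-=iou(S[c,n],hullmask(c,place(cyl(75,48,144,114*sg),p[0],p[1],p[2])))
    return s
for cams in(("top",),("side",),("top","side")):
    r=minimize(f,[540,233.5,np.radians(20)],args=(cams,),method="Nelder-Mead",options=dict(initial_simplex=[[540,233.5,.35],[548,233,.35],[540,241,.35],[540,233,.4]]))
    print(cams,r.x,np.degrees(r.x[2]),r.fun)
rk=r.x
o=sensors.state()["orientation"];R,_=cv2.Rodrigues(o);print("tool y yaw",np.degrees(np.arctan2(R[1,1],R[0,1])),o)
# overlay
big=np.zeros((600,800,3),np.uint8)
t=get_image("top")[:,:,::-1].copy(); s=get_image("side")[:,:,::-1].copy()
a=np.radians(5.8)
D=[boxpts(46,50,63,63)[:4]]
for im0,c,u,v,x0,y0,w,h in((t,"top",395,190,0,0,80,80),(s,"side",335,95,400,0,80,80),(t,"top",160,160,0,330,160,100),(s,"side",265,190,400,330,110,67)):
    k=400//w if w<160 else 2.5
    k=5 if w==80 else (2.5 if w==160 else 3.6)
    z=crop(im0,u,v,w,h,k); z=z[:600-y0]
    for P,col in((place(D[0],441.5,-343.4,a,5),(0,255,0)),(place(D[0],505,-337.5,a,5),(255,0,255)),(place(boxpts(136,160,0,0)[:4],475,-336.5,a),(255,255,0)),(place(boxpts(140,400,12,12)[:4],rk[0],rk[1],rk[2]),(0,255,0)),(place(boxpts(0,90+0,170,170)[:4],rk[0],rk[1],rk[2]),(0,0,255))):
        poly(z,proj(c,P),col,k,(u,v))
    for sg in(-1,0,1):
        for yy in(-24,24):poly(z,proj(c,place(cyl(75,0,144,114*sg+yy)[:48],*rk)),(255,255,255),k,(u,v))
    hh,ww=z.shape[:2]; ww=min(ww,800-x0);hh=min(hh,(330 if y0==0 else 600)-y0); big[y0:y0+hh,x0:x0+ww]=z[:hh,:ww]
cv2.imwrite("pics/ov.png",big)
E
```

```text
top roll_yellow 0.76 1565
top roll_brown 0.59 1324
top roll_white 0.72 988
top divider 0.62 287
top grey_divider 0.79 291
side roll_yellow 0.95 3000
side roll_brown 0.66 2756
side roll_white 0.61 2395
side divider 0.58 261
side grey_divider 0.48 226
('top',) [539.3186 233.7358   0.3479] 19.93290910401167 -2.710305870311461
('side',) [540.7513 231.5594   0.3387] 19.408608168575537 -1.6492008209848281
('top', 'side') [539.0508 233.07     0.3513] 20.12646584142683 -4.341645303773682
tool y yaw -71.84593788989767 [3.1022 0.4956 0.    ]
```

View pics/ov.png

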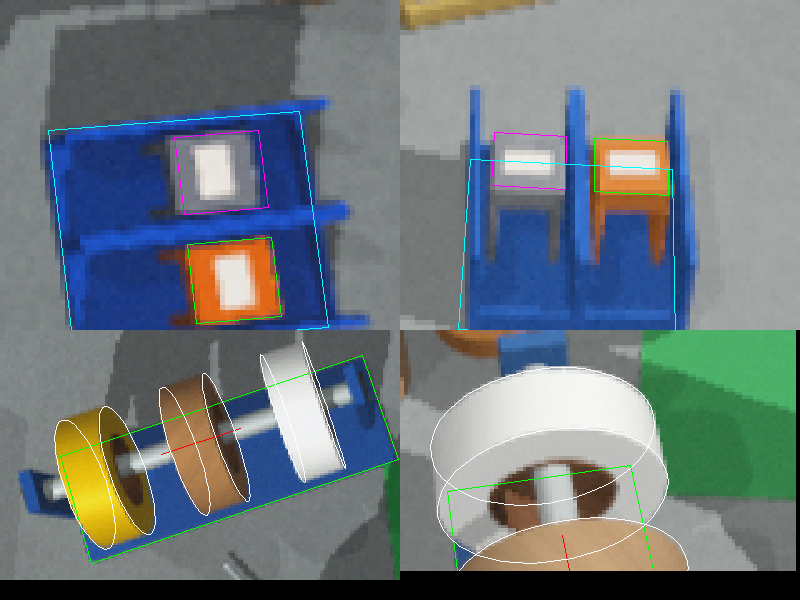

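The overlays fit in both views: the orange crown's top at z≈68 matches in each. That puts orange at (441.5,-343.4) with yaw 5.8°, and the rack at (539.5,233.2) with yaw 20°. I'm moving to above the divider.

>>> carry_out --deltas '[{"dp":[23,30,-10],"twist":-6,"jaw":100},{"dp":[46,60,-20],"twist":-12.3,"jaw":100},{"dp":[69,90,-30],"twist":-12.3,"jaw":100},{"dp":[92,119,-40],"twist":-12.3,"jaw":100},{"dp":[115,149,-50],"twist":-12.3,"jaw":100}]'

```text
t: 2.12
position: [325.9, -491.0, 169.1]
orientation: [3.137, 0.16, 0.0]
force: [0.3, 0.4, -0.1]
finger_gap: 85.8
grip_force: 0.0
```

>>> carry_out --deltas '[{"dp":[29,37,-12],"jaw":100},{"dp":[58,75,-25],"jaw":100},{"dp":[87,112,-37],"jaw":100},{"dp":[116,149,-50],"jaw":100},{"dp":[116,149,-50],"jaw":100}]'

```text
$.deltas[0]: bad value
```

>>> carry_out --deltas '[{"dp":[29,37,-12],"twist":0,"jaw":100},{"dp":[58,74,-25],"twist":0,"jaw":100},{"dp":[87,111,-37],"twist":0,"jaw":100},{"dp":[115.5,148,-50],"twist":0,"jaw":100},{"dp":[115.5,148,-50],"twist":0,"jaw":100}]'

```text
t: 2.53
position: [442.1, -341.6, 118.6]
orientation: [-3.137, -0.162, -0.0]
force: [-0.2, -0.4, 0.5]
finger_gap: 85.3
grip_force: 0.0
```

Run:
```python
from h import *
s=sensors.state();print(s["position"],s["orientation"],s["t"])
im=[get_image(c)[:,:,::-1].copy() for c in("top","side")]
big=np.hstack([crop(im[0],395,180,80,90,5),crop(im[1],335,80,80,90,5)])
for c,k,(u,v) in(("top",0,(395,180)),("side",1,(335,80))):
    z=big[:,k*400:(k+1)*400]; q=np.ascontiguousarray(z)
    poly(q,proj(c,place(boxpts(46,50,63,63)[:4],441.5,-343.4,np.radians(5.8),5)),(0,255,0),5,(u,v)); big[:,k*400:(k+1)*400]=q
cv2.imwrite("pics/a1.png",big)
```

```text
[ 442.07328566 -341.61127619  118.5989619 ] [-3.13679526e+00 -1.62001846e-01 -8.33828609e-05] 2.5333
```

View pics/a1.png

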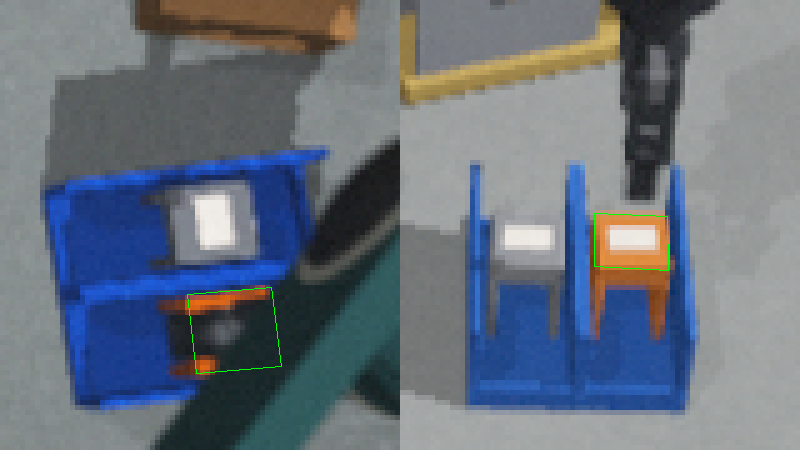

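The gripper stands over the orange divider (side view: finger at about (640,190), crown outline matching at (632,240)). I'm descending and closing on its two ends.

>>> carry_out --deltas '[{"dp":[1,1,-20],"twist":0,"jaw":100},{"dp":[1,1,-40],"twist":0,"jaw":100},{"dp":[1,1,-58],"twist":0,"jaw":100},{"dp":[1,1,-73],"twist":0,"jaw":100},{"dp":[1,1,-73],"twist":0,"jaw":100}]'

```text
t: 3.05
position: [440.4, -343.0, 43.6]
orientation: [-3.135, -0.16, 0.005]
force: [-0.2, 0.1, -0.2]
finger_gap: 85.5
grip_force: 0.0
```

>>> carry_out --deltas '[{"dp":[0,0,0],"twist":0,"jaw":70},{"dp":[0,0,0],"twist":0,"jaw":50},{"dp":[0,0,0],"twist":0,"jaw":40},{"dp":[0,0,0],"twist":0,"jaw":40},{"dp":[0,0,0],"twist":0,"jaw":40}]' --newtons 30

```text
t: 3.47
position: [442.3, -344.0, 48.1]
orientation: [3.136, 0.16, 0.002]
force: [-0.6, 0.6, 5.3]
finger_gap: 49.3
grip_force: 30.1
```

>>> carry_out --deltas '[{"dp":[0,0,5],"twist":0,"jaw":40},{"dp":[0,0,20],"twist":0,"jaw":40},{"dp":[0,0,45],"twist":0,"jaw":40},{"dp":[0,0,70],"twist":0,"jaw":40},{"dp":[0,0,95],"twist":0,"jaw":40}]' --newtons 40

```text
t: 3.88
position: [441.7, -343.4, 143.4]
orientation: [3.137, 0.16, 0.001]
force: [-0.3, -0.4, -0.7]
finger_gap: 48.7
grip_force: 41.0
```

>>> carry_out --deltas '[{"dp":[0,0,5],"twist":0,"jaw":40},{"dp":[0,0,5],"twist":0,"jaw":40}]'

```text
t: 4.05
position: [442.5, -344.1, 149.2]
orientation: [3.135, 0.16, 0.005]
force: [-0.4, -0.0, -0.7]
finger_gap: 48.9
grip_force: 41.0
```

Run:
```python
from h import *
s=sensors.state();print(s["position"],s["finger_gap"],s["grip_force"],s["t"])
c="side";get_image(c)
print([(r["p"],c2w(c,r["position"])) for r in pinpoint(c,"divider")[:1]])
```

```text
[ 442.46265477 -344.05622366  149.2250424 ] 48.86910428553817 40.996923528146 4.05
[(0.77, array([ 443.48881279, -340.57736277,  107.66699808]))]
```

It's gripped and lifted, with the feet at about 107. Next is the mat centre.

>>> carry_out --deltas '[{"dp":[4,20,0],"twist":4,"jaw":40},{"dp":[8,55,0],"twist":8,"jaw":40},{"dp":[12,92,0],"twist":12,"jaw":40},{"dp":[16,129,0],"twist":14.2,"jaw":40},{"dp":[20,166,0],"twist":14.2,"jaw":40}]'

```text
t: 4.57
position: [461.0, -175.7, 144.8]
orientation: [-3.092, -0.55, 0.003]
force: [0.9, -0.3, -1.1]
finger_gap: 48.9
grip_force: 41.0
```

>>> carry_out --deltas '[{"dp":[3,37,0],"twist":0,"jaw":40},{"dp":[6,74,0],"twist":0,"jaw":40},{"dp":[8,105,-10],"twist":0,"jaw":40},{"dp":[10,123,-30],"twist":0,"jaw":40},{"dp":[10,123,-60],"twist":0,"jaw":40}]'

```text
t: 4.98
position: [472.4, -51.5, 86.5]
orientation: [3.093, 0.552, 0.004]
force: [0.8, -1.3, -1.2]
finger_gap: 48.8
grip_force: 41.1
```

>>> carry_out --deltas '[{"dp":[0,0,-15],"twist":0,"jaw":40},{"dp":[0,0,-25],"twist":0,"jaw":40},{"dp":[0,0,-32],"twist":0,"jaw":40},{"dp":[0,0,-32],"twist":0,"jaw":40}]'

```text
t: 5.32
position: [471.1, -54.5, 52.9]
orientation: [-3.093, -0.546, 0.003]
force: [0.5, -0.3, -0.8]
finger_gap: 48.6
grip_force: 41.1
```

Run:
```python
from h import *
s=sensors.state();print(s["position"],s["force"],s["finger_gap"],s["t"])
for c in("side","top"):
    im=save(c,"m_%s.png"%c)
    for t in("divider","mat"): print(c,t,[(r["p"],c2w(c,r["position"])) for r in pinpoint(c,t)[:1]])
    if c=="side": cv2.imwrite("pics/m1.png",crop(im,310,150,100,100,6)[:,:,::-1])
```

```text
[471.05929883 -54.51691022  52.87822713] [ 0.5265903  -0.34637938 -0.75346293] 48.557026202873615 5.3167
side divider [(0.62, array([471.59831622, -54.40496529,  13.64123172]))]
side mat [(0.65, array([474.03477415, -56.44270437,   1.66954461]))]
top divider []
top mat [(0.62, array([475.4529837 , -57.15488054,  -1.38250448]))]
```

View pics/m1.png

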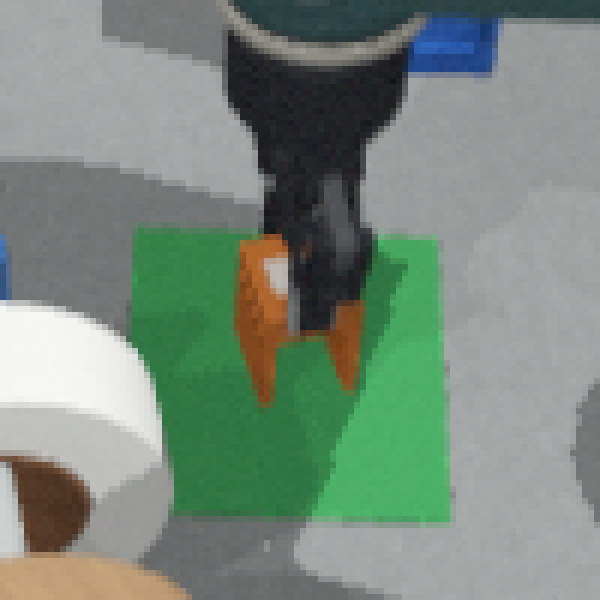

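The side crop shows the divider upright over the mat, its feet at about crop (265,400) and (350,390), roughly 10 mm up. I'm lowering until there is contact.

>>> carry_out --deltas '[{"dp":[0,0,-3],"twist":0,"jaw":40},{"dp":[0,0,-5],"twist":0,"jaw":40},{"dp":[0,0,-7],"twist":0,"jaw":40},{"dp":[0,0,-8],"twist":0,"jaw":40},{"dp":[0,0,-8],"twist":0,"jaw":40}]'

```text
t: 6.03
position: [471.8, -54.4, 46.4]
orientation: [-3.094, -0.547, 0.0]
force: [-0.2, 0.1, -0.6]
finger_gap: 48.4
grip_force: 41.2
```

>>> carry_out --deltas '[{"dp":[0,0,-1],"twist":0,"jaw":40},{"dp":[0,0,-1],"twist":0,"jaw":40},{"dp":[0,0,-1],"twist":0,"jaw":40}]'

```text
t: 6.28
position: [472.1, -54.3, 46.3]
orientation: [3.094, 0.547, 0.001]
force: [-4.7, 1.9, 10.4]
finger_gap: 48.2
grip_force: 42.4
```

>>> carry_out --deltas '[{"dp":[0,0,0.5],"twist":0,"jaw":60},{"dp":[0,0,0.5],"twist":0,"jaw":70},{"dp":[0,0,0.5],"twist":0,"jaw":90},{"dp":[0,0,0.5],"twist":0,"jaw":100},{"dp":[0,0,0.5],"twist":0,"jaw":100}]' --newtons 30

```text
t: 6.7
position: [471.7, -54.4, 45.7]
orientation: [-3.094, -0.547, 0.0]
force: [0.0, -0.1, -0.1]
finger_gap: 85.6
grip_force: 0.0
```

>>> carry_out --deltas '[{"dp":[0,0,15],"twist":0,"jaw":100},{"dp":[0,0,45],"twist":0,"jaw":100},{"dp":[0,0,75],"twist":0,"jaw":100},{"dp":[0,0,105],"twist":6,"jaw":100},{"dp":[0,0,130],"twist":13,"jaw":100}]'

```text
t: 7.12
position: [471.8, -54.4, 178.1]
orientation: [3.01, 0.9, 0.002]
force: [-0.0, 0.1, 0.1]
finger_gap: 85.3
grip_force: 0.0
```

>>> carry_out --deltas '[{"dp":[-30,0,0],"twist":7,"jaw":100},{"dp":[-60,0,0],"twist":14,"jaw":100},{"dp":[-90,0,0],"twist":21,"jaw":100},{"dp":[-90,0,0],"twist":28,"jaw":100},{"dp":[-90,0,0],"twist":35,"jaw":100}]'

```text
t: 7.53
position: [380.9, -54.5, 176.5]
orientation: [2.597, 1.764, 0.002]
force: [1.5, 0.0, -0.1]
finger_gap: 85.4
grip_force: 0.0
```

Run:
```python
from h import *
from scipy.optimize import minimize
s=sensors.state();print(s["position"],s["finger_gap"],s["t"])
S={};big=[]
ims={}
for c in("side","top"):
    ims[c]=get_image(c)
    print(c,[(r["p"],c2w(c,r["position"])) for r in pinpoint(c,"divider")[:1]])
    r=silhouettes(c,"divider")
    if r: S[c]=r[0]["region"]; print(r[0]["p"],S[c].sum())
def f(p,cams):
    t=0
    for c in cams:
        m=np.zeros((400,640),bool)
        for q in(boxpts(46,50,45,63),boxpts(6,50,0,45)+[20,0,0],boxpts(6,50,0,45)-[20,0,0]): m|=hullmask(c,place(q,p[0],p[1],p[2],3))
        t-=(m&S[c]).sum()/(m|S[c]).sum()
    return t
for cams in [(c,) for c in S]+[tuple(S)]:
    x0=np.array([472,-54,.349]);b=min((minimize(f,x0+d,args=(cams,),method="Nelder-Mead",options=dict(initial_simplex=[x0+d,x0+d+[5,0,0],x0+d+[0,5,0],x0+d+[0,0,.1]])) for d in([0,0,0],[3,3,.05],[-3,-3,-.05])),key=lambda r:r.fun)
    print(cams,b.x,np.degrees(b.x[2]),b.fun)
out=[]
for c,u,v in(("top",300,190),("side",310,150)):
    z=np.ascontiguousarray(crop(ims[c][:,:,::-1],u,v,80,80,5)); 
    poly(z,proj(c,place(boxpts(46,50,63,63)[:4],*b.x,3)),(255,0,255),5,(u,v)); out.append(z)
cv2.imwrite("pics/m2.png",np.hstack(out))
```

```text
[380.94796754 -54.47488974 176.46471387] 85.39769340014162 7.5333
side [(0.88, array([471.40064867, -53.83992892,   6.87501701]))]
0.57 422
top [(0.71, array([476.47084232, -53.53046685,   2.1157221 ]))]
0.6 255
('side',) [ 4.70509596e+02 -5.70443554e+01  3.15586935e-01] 18.08179945514265 -0.8995726495726496
('top',) [ 4.72013836e+02 -5.65385549e+01  4.28296400e-01] 24.539576089111165 -0.8410596026490066Traceback (most recent call last):
  File "<stdin>", line 19, in <module>
  File "<stdin>", line 19, in <genexpr>
    res = _minimize_neldermead(fun, x0, args, callback, bounds=bounds,
                               **options)
    fxcc = func(xcc)
    fx = function(np.copy(x), *(wrapper_args + args))
  File "<stdin>", line 15, in f
  File "h.py", line 25, in hullmask
    m=np.zeros((400,640),np.uint8); h=cv2.convexHull(proj(cam,P).astype(np.float32))
                                                     ~~~~^^^^^^^
  File "h.py", line 13, in proj
    c=get_calibration(cam);V=np.array(c["view"]);P=np.atleast_2d(P)
ValueError: time passes only in moves, steps and waits
```

The divider stands on the mat at about (471.5,-55) with yaw 20°, in agreement with where I released it. I'm turning the rest of the quarter turn and taking it across the legs.

>>> carry_out --deltas '[{"dp":[25,0,0],"twist":7,"jaw":100},{"dp":[50,0,0],"twist":14,"jaw":100},{"dp":[75,0,0],"twist":21,"jaw":100},{"dp":[90,0,0],"twist":28,"jaw":100},{"dp":[90,0,0],"twist":35,"jaw":100}]'

```text
t: 8.25
position: [473.8, -54.3, 175.0]
orientation: [-1.949, -2.462, 0.001]
force: [0.3, 0.2, -0.1]
finger_gap: 85.4
grip_force: 0.0
```

>>> carry_out --deltas '[{"dp":[0,0,-20],"twist":7,"jaw":100},{"dp":[0,0,-40],"twist":7,"jaw":100},{"dp":[0,0,-50],"twist":7,"jaw":100},{"dp":[0,0,-50],"twist":7,"jaw":100}]'

```text
t: 8.58
position: [470.8, -54.2, 123.4]
orientation: [-1.802, -2.569, 0.003]
force: [0.5, -0.1, -0.5]
finger_gap: 85.2
grip_force: 0.0
```

Run:
```python
from h import *
s=sensors.state();print(s["position"],s["orientation"],s["t"])
im=[get_image(c)[:,:,::-1] for c in("top","side")]
cv2.imwrite("pics/m3.png",np.hstack([crop(im[0],300,190,80,80,5),crop(im[1],320,150,80,80,5)]))
```

```text
[470.84351741 -54.24700861 123.38311118] [-1.80212408 -2.56892024  0.00275836] 8.5833
```

View pics/m3.png

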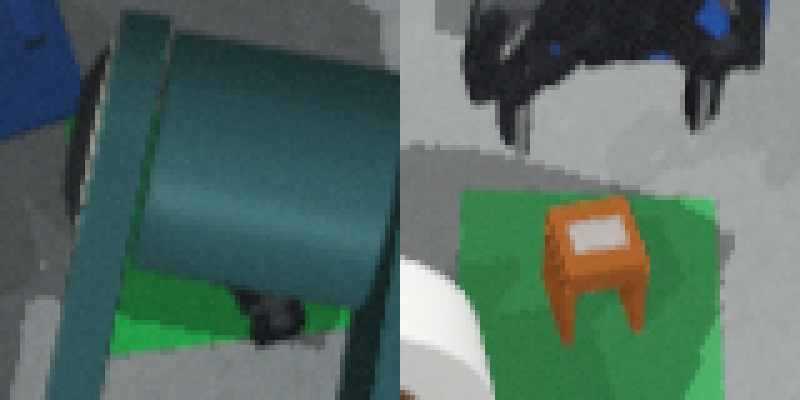

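The divider stands upright on the mat with its crown at about (595,235) in the side crop. The fingers at (515,140) and (695,120) bracket it along its x axis. I'm descending and closing.

>>> carry_out --deltas '[{"dp":[0,0,-20],"twist":0,"jaw":100},{"dp":[0,0,-45],"twist":0,"jaw":100},{"dp":[0,0,-65],"twist":0,"jaw":100},{"dp":[0,0,-79.5],"twist":0,"jaw":100},{"dp":[0,0,-79.5],"twist":0,"jaw":100}]'

```text
t: 9.1
position: [471.0, -54.3, 44.8]
orientation: [-1.801, -2.571, 0.002]
force: [0.0, 0.5, -0.6]
finger_gap: 85.5
grip_force: 0.0
```

>>> carry_out --deltas '[{"dp":[0,0,0],"twist":0,"jaw":70},{"dp":[0,0,0],"twist":0,"jaw":50},{"dp":[0,0,0],"twist":0,"jaw":35},{"dp":[0,0,0],"twist":0,"jaw":35},{"dp":[0,0,0],"twist":0,"jaw":35}]' --newtons 30

```text
t: 9.52
position: [472.5, -54.5, 48.1]
orientation: [1.8, 2.573, 0.001]
force: [-1.6, 0.6, 7.6]
finger_gap: 44.9
grip_force: 29.5
```

>>> carry_out --deltas '[{"dp":[0,0,0],"twist":0,"jaw":35},{"dp":[0,0,20],"twist":0,"jaw":35},{"dp":[0,0,55],"twist":0,"jaw":35},{"dp":[0,0,90],"twist":0,"jaw":35},{"dp":[0,0,125],"twist":0,"jaw":35}]' --newtons 40

```text
t: 9.93
position: [471.5, -54.4, 173.7]
orientation: [1.801, 2.574, 0.0]
force: [0.5, 0.3, -1.2]
finger_gap: 44.5
grip_force: 41.2
```

>>> carry_out --deltas '[{"dp":[0,10,35],"twist":0,"jaw":35},{"dp":[2,30,70],"twist":0,"jaw":35},{"dp":[5,60,95],"twist":0,"jaw":35},{"dp":[8,90,114],"twist":0,"jaw":35},{"dp":[12,128,114],"twist":0,"jaw":35}]'

```text
t: 10.35
position: [484.4, 74.2, 291.1]
orientation: [1.8, 2.568, 0.007]
force: [0.8, 0.7, -0.1]
finger_gap: 44.4
grip_force: 41.2
```

>>> carry_out --deltas '[{"dp":[6,36,0],"twist":0,"jaw":35},{"dp":[12,72,0],"twist":0,"jaw":35},{"dp":[18,108,0],"twist":0,"jaw":35},{"dp":[24,144,0],"twist":0,"jaw":35},{"dp":[30,180,0],"twist":0,"jaw":35}]'

```text
t: 10.77
position: [513.6, 255.6, 286.4]
orientation: [1.8, 2.574, 0.002]
force: [0.4, -0.1, -0.3]
finger_gap: 44.2
grip_force: 41.2
```

>>> carry_out --deltas '[{"dp":[4,20,0],"twist":0,"jaw":35},{"dp":[6,33,0],"twist":0,"jaw":35},{"dp":[6,33,0],"twist":0,"jaw":35},{"dp":[6,33,0],"twist":0,"jaw":35},{"dp":[6,33,0],"twist":0,"jaw":35}]'

```text
t: 11.18
position: [519.8, 285.6, 285.8]
orientation: [1.802, 2.573, 0.0]
force: [-0.1, -0.2, -0.5]
finger_gap: 44.2
grip_force: 41.2
```

Run:
```python
from h import *
s=sensors.state();p=s["position"];print(p,s["orientation"],s["force"],s["t"])
out=[];rk=(539.3,233.2,np.radians(20))
for c,u,v,w,h,k in(("top",165,155,100,100,4),("side",265,190,100,150,4)):
    im=get_image(c)
    print(c,[(r["p"],c2w(c,r["position"])) for r in pinpoint(c,"divider")[:1]],[c2w(c,r["position"]) for r in pinpoint(c,"bar")[:1]])
    z=np.ascontiguousarray(crop(im[:,:,::-1],u,v,w,h,k))
    f=p[2]-44.4
    for P,col in((place(boxpts(46,50,f+63,f+63)[:4],p[0],p[1],rk[2]),(255,0,255)),(place(boxpts(46,50,f,f)[:4],p[0],p[1],rk[2]),(255,0,0)),(place(boxpts(24,64,170,170)[:4]+[0,57,0],*rk),(0,255,0))):
        poly(z,proj(c,P),col,k,(u,v))
    out.append(np.pad(z,((0,600-z.shape[0]),(0,0),(0,0))))
cv2.imwrite("pics/r1.png",np.hstack(out))
```

```text
[519.78919736 285.56352457 285.84579407] [1.80152140e+00 2.57323412e+00 3.23719536e-04] [-0.11118412 -0.21220801 -0.4738247 ] 11.1833
top [(0.71, array([ 507.41790658, -333.52123303,    1.87063511]))] [array([540.30033595, 236.59545216, 167.84090685])]
side [(0.72, array([772.46142822, -27.65748079,   2.64578235]))] [array([539.73927081, 229.16334913, 169.49013727])]
```

View pics/r1.png

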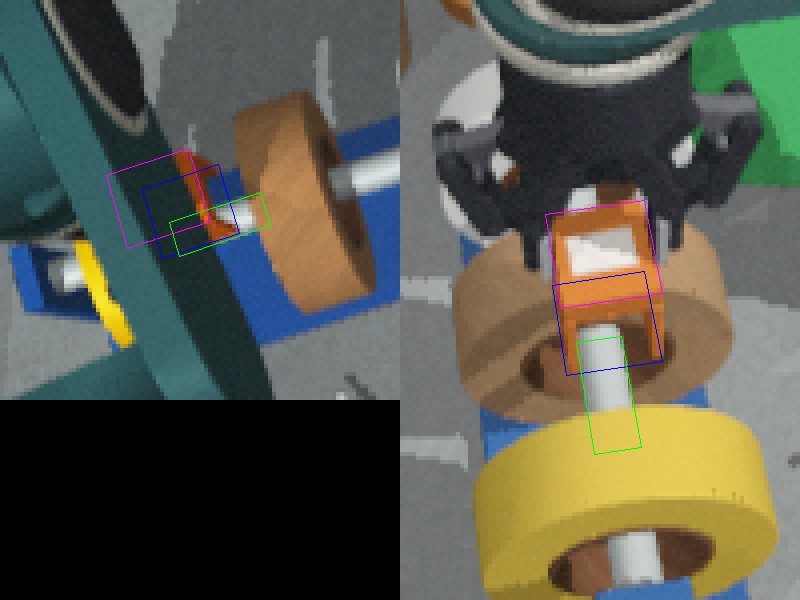

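The overlays agree: in the side view the divider (crown about (605,245)) is centred over the bar (about (605,360)), between brown and yellow. I'm lowering it partway and checking from there.

>>> carry_out --deltas '[{"dp":[0,0,-10],"twist":0,"jaw":35},{"dp":[0,0,-22],"twist":0,"jaw":35},{"dp":[0,0,-34],"twist":0,"jaw":35},{"dp":[0,0,-45],"twist":0,"jaw":35},{"dp":[0,0,-45],"twist":0,"jaw":35}]'

```text
t: 11.9
position: [519.0, 286.2, 236.7]
orientation: [-1.8, -2.573, 0.006]
force: [0.1, -0.4, -0.4]
finger_gap: 44.0
grip_force: 41.2
```

Run:
```python
from h import *
s=sensors.state();p=s["position"];print(p,s["force"],s["t"])
out=[];rk=(539.3,233.2,np.radians(20))
for c,u,v,w,h,k in(("top",190,170,60,60,6),("side",285,210,73,100,6)):
    im=get_image(c)
    z=np.ascontiguousarray(crop(im[:,:,::-1],u,v,w,h,k)); f=p[2]-44
    for P,col in((place(boxpts(46,50,f+63,f+63)[:4],p[0],p[1],rk[2]),(255,0,255)),(place(boxpts(46,50,f,f)[:4],p[0],p[1],rk[2]),(255,0,0)),(place(boxpts(24,64,170,170)[:4]+[0,57,0],*rk),(0,255,0))):
        poly(z,proj(c,P),col,k,(u,v))
    out.append(np.pad(z,((0,600-z.shape[0]),(0,0),(0,0))))
cv2.imwrite("pics/r2.png",np.hstack(out))
```

```text
[518.95928673 286.22034651 236.71279668] [ 0.06788608 -0.35905217 -0.40145617] 11.9
```

View pics/r2.png

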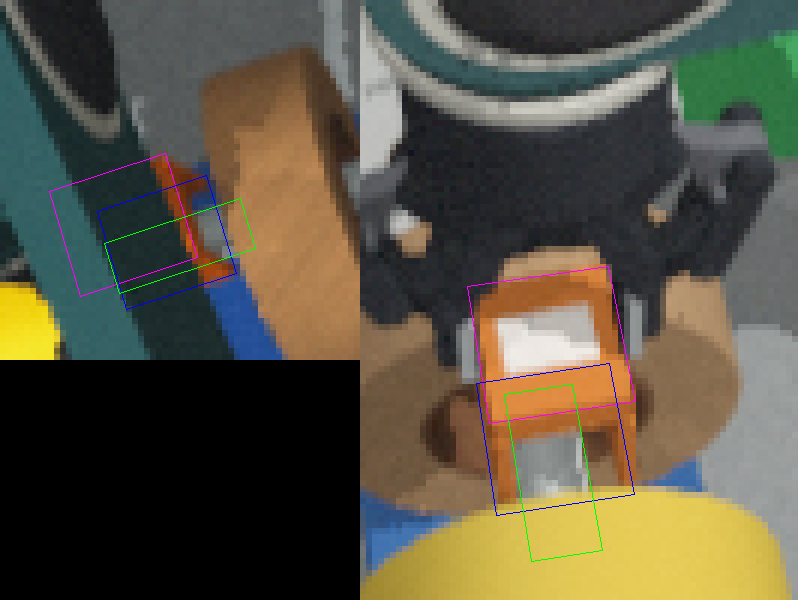

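Overlays and picture agree within about 1 mm: the bar lies within the tunnel (side crop, bar 515–588, tunnel 515–615), with clearance to both rolls. I'm lowering it on.

>>> carry_out --deltas '[{"dp":[0,0,-10],"twist":0,"jaw":35},{"dp":[0,0,-20],"twist":0,"jaw":35},{"dp":[0,0,-30],"twist":0,"jaw":35},{"dp":[0,0,-38],"twist":0,"jaw":35},{"dp":[0,0,-38],"twist":0,"jaw":35}]'

```text
t: 12.42
position: [519.2, 286.3, 199.9]
orientation: [-1.8, -2.573, 0.004]
force: [0.4, -0.4, -0.4]
finger_gap: 44.4
grip_force: 41.2
```

>>> carry_out --deltas '[{"dp":[0,0,-4],"twist":0,"jaw":35},{"dp":[0,0,-8],"twist":0,"jaw":35},{"dp":[0,0,-12],"twist":0,"jaw":35},{"dp":[0,0,-15],"twist":0,"jaw":35},{"dp":[0,0,-15],"twist":0,"jaw":35}]'

```text
t: 12.83
position: [519.6, 286.5, 186.7]
orientation: [-1.801, -2.574, 0.001]
force: [-0.3, -0.1, -0.1]
finger_gap: 44.3
grip_force: 41.2
```

>>> carry_out --deltas '[{"dp":[0,0,-2],"twist":0,"jaw":35},{"dp":[0,0,-3.5],"twist":0,"jaw":35},{"dp":[0,0,-5],"twist":0,"jaw":35},{"dp":[0,0,-5],"twist":0,"jaw":35}]'

```text
t: 13.17
position: [519.7, 286.6, 182.1]
orientation: [-1.801, -2.574, 0.0]
force: [-0.4, 0.2, -0.5]
finger_gap: 44.3
grip_force: 41.2
```

>>> carry_out --deltas '[{"dp":[0,0,-1],"twist":0,"jaw":35},{"dp":[0,0,-1],"twist":0,"jaw":35},{"dp":[0,0,-1],"twist":0,"jaw":35}]'

```text
t: 13.42
position: [519.9, 286.6, 181.9]
orientation: [1.801, 2.574, 0.001]
force: [-1.8, -1.7, 3.8]
finger_gap: 44.2
grip_force: 41.7
```

Contact begins at the expected height. One more millimetre to be sure it is seated.

>>> carry_out --deltas '[{"dp":[0,0,-0.7],"twist":0,"jaw":35},{"dp":[0,0,-0.7],"twist":0,"jaw":35},{"dp":[0,0,-0.7],"twist":0,"jaw":35}]'

```text
t: 13.67
position: [519.9, 286.6, 181.8]
orientation: [1.8, 2.574, 0.001]
force: [-3.0, -1.7, 9.8]
finger_gap: 44.2
grip_force: 42.4
```

Run:
```python
from h import *
s=sensors.state();print(s["position"],s["force"],s["torque"],s["t"])
im=get_image("side")
cv2.imwrite("pics/r3.png",crop(im[:,:,::-1],285,210,80,100,6))
```

```text
[519.89026341 286.63254523 181.82023324] [-2.98968225 -1.69286097  9.76257941] [-0.43167845  0.64783966 -0.03540495] 13.6667
```

View pics/r3.png

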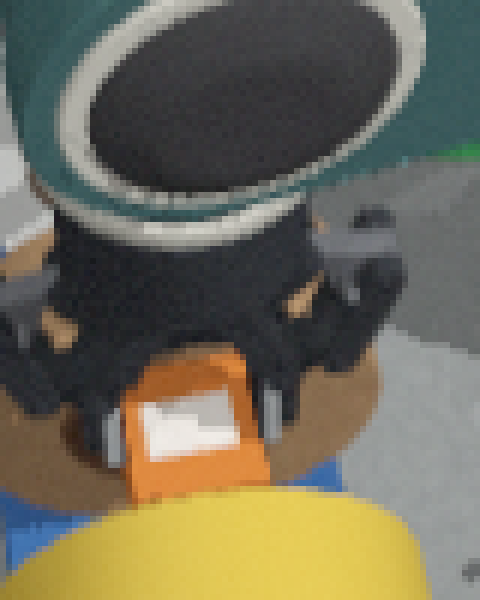

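The divider is seated: the contact force is about 10 N at the expected height and the crown sits low between brown and yellow. I'm releasing it.

>>> carry_out --deltas '[{"dp":[0,0,0.7],"twist":0,"jaw":55},{"dp":[0,0,0.7],"twist":0,"jaw":60},{"dp":[0,0,0.7],"twist":0,"jaw":75},{"dp":[0,0,0.7],"twist":0,"jaw":90},{"dp":[0,0,0.7],"twist":0,"jaw":90}]' --newtons 20

```text
t: 14.13
position: [519.7, 286.6, 181.2]
orientation: [-1.801, -2.574, 0.0]
force: [-0.3, 0.3, -1.0]
finger_gap: 76.7
grip_force: 0.0
```

>>> carry_out --deltas '[{"dp":[0,0,10],"twist":0,"jaw":90},{"dp":[0,0,30],"twist":0,"jaw":90},{"dp":[0,0,60],"twist":0,"jaw":90},{"dp":[0,0,90],"twist":0,"jaw":90},{"dp":[0,0,120],"twist":0,"jaw":90}]'

```text
t: 14.55
position: [519.5, 286.5, 303.5]
orientation: [1.801, 2.574, 0.0]
force: [0.1, -0.9, 0.9]
finger_gap: 77.3
grip_force: 0.0
```

>>> carry_out --deltas '[{"dp":[-20,-35,0],"twist":0,"jaw":90},{"dp":[-30,-70,0],"twist":0,"jaw":90},{"dp":[-40,-105,0],"twist":0,"jaw":90},{"dp":[-50,-140,0],"twist":0,"jaw":90},{"dp":[-60,-175,0],"twist":0,"jaw":90}]'

```text
t: 14.97
position: [458.9, 110.3, 302.2]
orientation: [1.8, 2.574, 0.001]
force: [1.0, 0.1, 0.0]
finger_gap: 76.5
grip_force: 0.0
```

>>> carry_out --deltas '[{"dp":[-10,-35,0],"twist":0,"jaw":90},{"dp":[-20,-70,0],"twist":0,"jaw":90},{"dp":[-30,-105,0],"twist":0,"jaw":90},{"dp":[-40,-140,0],"twist":0,"jaw":90},{"dp":[-40,-140,0],"twist":0,"jaw":90}]'

```text
t: 15.38
position: [418.3, -32.8, 302.6]
orientation: [1.806, 2.568, -0.001]
force: [-0.7, 0.8, -0.1]
finger_gap: 76.8
grip_force: 0.0
```

Run:
```python
from h import *
s=sensors.state();print(s["position"],s["force"],s["finger_gap"],s["t"])
t=get_image("top")[:,:,::-1];d=get_image("side")[:,:,::-1]
cv2.imwrite("pics/end.png",np.vstack([np.hstack([crop(t,160,150,100,75,4),crop(d,275,205,100,75,4)]),np.hstack([cv2.resize(x,(400,250)) for x in(t,d)])]))
for c in("top","side"): print([(r["p"],c2w(c,r["position"])) for r in pinpoint(c,"divider")[:1]])
```

```text
[418.2878406  -32.82663742 302.63038179] [-0.65129342  0.82722192 -0.11062242] 76.79062067593563 15.3833
[(0.73, array([527.03478986, 287.40710995, 139.42364589]))]
[(0.97, array([522.81298673, 287.4739798 , 137.83778732]))]
```

View pics/end.png

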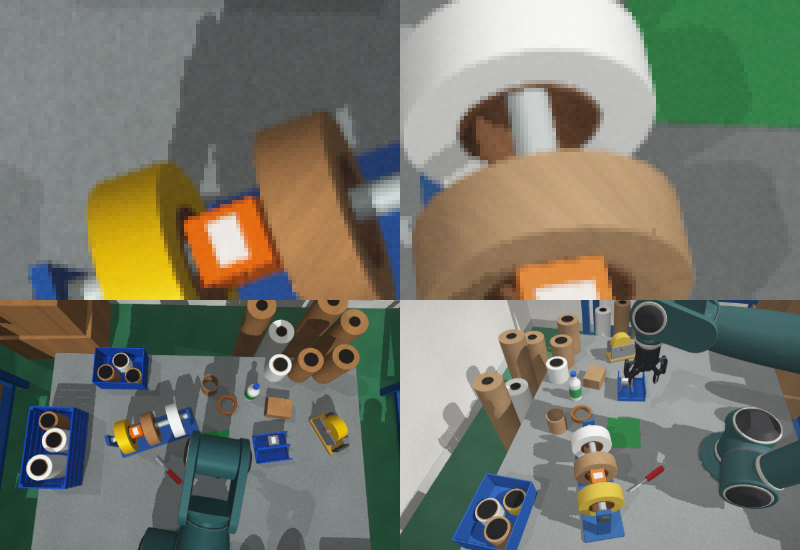

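The divider hangs level on the bar between yellow and brown (top crop about (230,240), feet at z≈138), and the other things are in place. I'm handing in.

```bash
python3 -c "
from plant import order
print(order.hand_in())"
```

```text
the job is handed in; nothing more can be done
None
```

The orange divider was stood on the mat, regrasped across its legs and left hanging on the bar between the yellow and brown rolls; the job was handed in at about 15.6 s, with no sign of anything else disturbed in the last pictures.

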